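# Load the vial carrier and hold the warmer's lid for a colleague

## Task

Stand the two amber vials from the table in the two empty cups of the vial carrier, one at a time, right down on the bottom of their cups, and leave the carrier standing about where it is. Then raise the warmer's hinged lid by the bar on its front edge to 60 degrees from closed and finish while still holding it there, steady, so that a colleague can lower the loaded carrier in with both hands while the lid still leans over the chamber and keeps the warm air in. Nothing else keeps the lid up and it must never drop; do not disturb the wash bottle, the dropper or the glass dish.

Things in the scene. Friction and masses are not known exactly. Their poses are not given: they have to be found in the camera images.
- vial_a: Closed amber specimen vial with a pale screw cap, standing on the table; round, 36 mm diameter, 79 mm tall, 60 g or so, body and cap gripped at any height. Origin: centre of its underside, z up along the vial.
- vial_b: The second such vial standing on the table, same size and shape, same origin.
- vial_c: A third such vial that already stands in one cup of the carrier (always cup_0) and stays there.
- carrier: Loose vial carrier, 0.45 kg, at any yaw: round steel base 116 mm across, 4 mm thick; three upright metal cups 120 degrees apart round a central 8 mm stem with a 20 mm knob, top 92 mm above the table. A seated vial's underside is 7 mm above the table, its top 86 mm. Origin: centre of the base's underside, z up.
- cup_0 (a point): Centre of the mouth of the cup that already holds vial_c: 34 mm from the carrier's axis, 43 mm above the table. The cup is 40 mm wide inside (2 mm room round a vial), flared at the mouth to 44 mm inside and 48 mm outside; its inner floor is 36 mm below the mouth.
- cup_1 (a point): Centre of the mouth of an empty cup: 34 mm from the carrier's axis, 43 mm above the table. The cup is 40 mm wide inside (2 mm room round a vial), flared at the mouth to 44 mm inside and 48 mm outside; its inner floor is 36 mm below the mouth.
- cup_2 (a point): Centre of the mouth of the other empty cup: 34 mm from the carrier's axis, 43 mm above the table. The cup is 40 mm wide inside (2 mm room round a vial), flared at the mouth to 44 mm inside and 48 mm outside; its inner floor is 36 mm below the mouth.
- warmer: White box-shaped dry warming chamber fixed to the table, 150 mm deep, 150 mm wide, 130 mm high, with a grey lid on top. Origin: centre of its underside; x points from its front (control panel and lid bar, facing roughly to the robot) to its back, y to its left as seen from the front looking at its back, z up.
- lid_hinge (a point): Middle of the lid's hinge line, at the back top edge of the warmer, 136 mm above the table and 75 mm behind the warmer's origin; the hinge line is level and runs along the warmer's y axis.
- lid_handle (a point): Middle of the lid's bar: round, black, 13 mm thick, 112 mm long, parallel to the hinge, on two flat brackets 92 mm apart (12 mm wide), with a 34 mm gap between bar and lid edge. 190 mm from the hinge line; lid closed: 136 mm above the table, 40 mm in front of the warmer's front face. Moves with the lid; x from bar to hinge, y along the bar, z out of the lid's top.
- lid (a joint): Lid angle in rad: 0 closed, grows as the front edge rises about the hinge, 1.047 is 60 degrees, stop at 1.40 (80 degrees). The lid weighs about 0.55 kg (roughly 3 N up at the bar lifts it), the hinge is nearly free of friction, and at every angle the lid falls shut when it is let go.
- wash_bottle: White plastic wash bottle with a bent spout, 62x88x170 mm, standing behind the lamp supply, beside the microscope; to be left alone. Origin: centre of its underside.
- dropper: Plastic dropper with a bulb, 158 mm long, 15 mm thick, lying along the near edge of the table in front of the vials; to be left alone. Origin: under its middle.
- bulb_pipette: Small glass beaker, 48 mm across, with a red-bulbed pipette leaning in it, about 170 mm high in all (beaker 76 mm), fixed on the table near the left front corner of the warmer; an obstacle, always at the same place. Origin: about the middle of its foot.
- lamp_supply: Fixed beige lamp power supply with a dark flat plate on top, an obstacle between the vials and the carrier, always at the same place: 166 mm high, its top plate about 255 mm long from near to far (130 mm either way from the origin) and 160 mm wide, 15 mm more with its slight turn. Origin: under its middle, on the table.
- dish: Clear round covered dish, 92 mm across, 26 mm high, lying on the table right of the microscope, beyond the wash bottle; to be left alone. Origin: centre of its underside.

How it is judged (in metres and radians):
On the way, in this order (a step that is already met when the one before it is completed fails the run):
1. one of the two table vials stands on the bottom of a cup, let go, with the lid shut ((((horizontal distance between vial_a and cup_0 below 0.007 m or horizontal distance between vial_a and cup_1 below 0.007 m or horizontal distance between vial_a and cup_2 below 0.007 m) and z of vial_a in the frame of carrier below 0.012 m and angle between vial_a's own z axis and vertical below 0.12 rad and contact force between the fingers and vial_a below 0.2 N) or ((horizontal distance between vial_b and cup_0 below 0.007 m or horizontal distance between vial_b and cup_1 below 0.007 m or horizontal distance between vial_b and cup_2 below 0.007 m) and z of vial_b in the frame of carrier below 0.012 m and angle between vial_b's own z axis and vertical below 0.12 rad and contact force between the fingers and vial_b below 0.2 N)) and value of joint lid below 0.1 rad), for 0.2 s.
2. both vials stand on the bottom of their cups, let go, with the lid still shut ((horizontal distance between vial_a and cup_0 below 0.007 m or horizontal distance between vial_a and cup_1 below 0.007 m or horizontal distance between vial_a and cup_2 below 0.007 m) and z of each of vial_a, vial_b in the frame of carrier below 0.012 m and angle between each of vial_a, vial_b's own z axis and vertical below 0.12 rad and contact force between the fingers and vial_a below 0.2 N and (horizontal distance between vial_b and cup_0 below 0.007 m or horizontal distance between vial_b and cup_1 below 0.007 m or horizontal distance between vial_b and cup_2 below 0.007 m) and contact force between the fingers and vial_b below 0.2 N and value of joint lid below 0.1 rad), for 0.2 s.
At the end, for the whole second after the job is handed in: Lid at rest at 60 degrees, within 7, carried by the fingers; all three vials upright on the bottom of the carrier's cups (within 5 mm), untouched; carrier flat on the table within 50 mm of its start; wash bottle, dropper and dish within 30 mm of theirs (value of joint lid between 0.925 and 1.169 rad and velocity of joint lid between -0.06 and 0.06 rad/s and contact force between the fingers and warmer above 0.5 N and (horizontal distance between vial_a and cup_0 below 0.007 m or horizontal distance between vial_a and cup_1 below 0.007 m or horizontal distance between vial_a and cup_2 below 0.007 m) and z of each of vial_a, vial_b, vial_c in the frame of carrier below 0.012 m and angle between each of vial_a, vial_b, vial_c's own z axis and vertical below 0.12 rad and contact force between the fingers and vial_a below 0.2 N and (horizontal distance between vial_b and cup_0 below 0.007 m or horizontal distance between vial_b and cup_1 below 0.007 m or horizontal distance between vial_b and cup_2 below 0.007 m) and contact force between the fingers and vial_b below 0.2 N and (horizontal distance between vial_c and cup_0 below 0.007 m or horizontal distance between vial_c and cup_1 below 0.007 m or horizontal distance between vial_c and cup_2 below 0.007 m) and contact force between the fingers and vial_c below 0.2 N and angle between carrier's own z axis and vertical below 0.06 rad and distance of carrier from where it was at the start of the episode below 0.05 m and height (world z) of carrier below 0.01 m and distance of each of wash_bottle, dropper, dish from where it was at the start of the episode below 0.03 m); the arm keeps its last pose, push and grip.
It fails at once if the lid drops (falls faster than 2 rad/s) (velocity of joint lid below -2 rad/s).
It fails at once if a bystander is pushed away by more than 30 mm (distance of any of wash_bottle, dropper, dish from where it was at the start of the episode above 0.03 m).
It fails at once if the wash bottle is knocked over (angle between wash_bottle's own z axis and vertical above 0.5 rad).
It also fails if it takes over 72 s, if anything falls off the work surface, if the arm or the gripper's body presses on something with over 40 N, if the wrist force passes 120 N, or if a joint passes its speed limit or range.

## Robot

A 6-joint arm with a two-finger parallel gripper is mounted at the origin on a cart in front of the work surface, level with it; the furniture and walls round the work are solid. World frame = base frame: x ahead of the robot, y to its left, z up, the work surface at z = 0. Lengths are in m, angles in degrees, forces in N, time in s.
With the tool pointing down it reaches from about 0.3 to 0.95 m from the base axis. Payload 3.1 kg.
Tool frame: the origin (TCP) lies at the very end of the fingers, on their centre line; the grasp point (between the pads) lies 19 mm behind it; y points along the fingers, x is the direction in which the jaws open and shut, and the axes are right-handed (so a half turn about y gives the same grasp; the last joint's range is limited). The gripper opens to 85 mm and grips with 20 to 120 N. Pads are 22 mm wide; open, the fingers measure 114 mm over their backs; the gripper's body (76 mm by 85 mm) begins 54 mm behind the grasp point. The pads swing forward as they close: fully open they stand 13 mm farther back than shut.
Start: joints at [-71.717, 17.653, 93.61, -0, 68.738, -3.994], TCP at [0.237, -0.578, 0.231] pointing down, gripper open.
Joint ranges: [-175.34, 175.34], [-45.06, 112.39], [2.9, 150.54], [-68.45, 248.45], [3.09, 151.38], [-168.51, 168.51]. Speed limits (degrees/s): [159.86, 159.86, 180, 180, 180, 180].

## Interface

Orientations are given as a 3x3 rotation matrix whose columns are the frame's x, y, z axes.
In Python, from bench import monitor, cams, hand_in gives the robot as it stands.
- The arm moves only by the tool servo_tool, never from a script. Its argument "commands" is a list that holds one entry, the list of rows, each a list of 6 numbers: the shift along the tool's x, y, z in mm, then the turn, a rotation vector about the tool's x, y, z in rad. In form: [[[x, y, z, rx, ry, rz], ...]]. A call has exactly 10 rows; each row shifts and turns the commanded pose from where the row before left it, along the tool's axes as they then stand; what a row does not reach is not made up. A row lasts 1/8 s, in which the tool goes at most 62.5 mm and 10.7 degrees, less where a joint would pass 70% of its speed; a pose out of reach is approached as far as the arm can. A call is refused whole if a number of a shift passes 62.5 or a number of a turn 0.188, either way. A call with a gripper value outside its range is refused whole. "fingers" is the closure, from -1 (fully open) to 1 (shut), set as the call begins (left out, the last holds). The fingers move at their own pace and stop on an object; "newtons" is the grip in N (left out, the last holds). Time passes only in rows, so rows that do not move let the fingers close, or fill a call up. It gives the time, the measured TCP pose, the force and the opening at its end, in the units of the state.
- monitor.get_state(): the state, without advancing time (a new reading comes with each control period).
- cams.get_image(name): name is "scene" or "top" or "wrist"; returns (picture, depth): 384x512x3 uint8, blue, green, red; 384x512 float32, m along the optical axis (not along the pixel's ray), 0 where there is no reading.
- cams.get_calibration(name): a dict with "fx", "fy", "cx", "cy" (pixels), "world_from_camera" (4x4, takes a point from camera to world coordinates); the wrist camera has in their place "mount" (4x4, takes a point from camera to tool coordinates, whose origin is the TCP and whose axes are the tool frame's). Camera axes: x right, y down, z forward; pixel columns grow to the right and rows downward; lengths in m; the calibration is good to about 2 mm. A picture is of the moment at which its call begins: read the wrist's pose just before it. get_calibration takes no time and is no camera call.
- hand_in(): hands the job in, once; it reports no verdict.
The state is a dict: "t": time; "joints": joint angles; "joint_vel": joint speeds; "joint_torque": joint torques, N m; "position": TCP position; "tcp_rot": TCP orientation; "ft_force": force on the tool from outside, world axes, zero at the start; "moment": the same for the moment, N m; "finger_gap": finger opening in m.
Only numpy, scipy, OpenCV 4.12 (cv2) and the standard library are available. Lean on these libraries where they do the work, as an engineer would, in place of code of your own. Each camera call takes 0.05 s, during which the arm holds its last target. There are 200 camera calls.

## Working session

There is one attempt and no reset: what is moved stays moved. The work goes in short steps, Python scripts to look and compute and a tool call to move; the robot and the scene stay as the last step left them, time stands still between calls to the robot, and variables do not carry over. Pictures are saved under pics/ and viewed, about 8 in all and at most 12, crops included, and the job is handed in when it is done.

Besides the shell and the picture viewer there is one more tool, called after ">>>" as name(argument=value, ...), one argument or row to a line, values as JSON. servo_tool: Moves the arm, as the interface text tells. Its arguments: {"type":"object","properties":{"commands":{"type":"array"},"fingers":{"type":"number"},"newtons":{"type":"number"}},"required":["commands"]}

```bash
mkdir -p pics; ls
cat > h.py <<'E'
import numpy as np, cv2
from bench import monitor, cams, hand_in
def grab(n):
    s=monitor.get_state(); im,d=cams.get_image(n); c=cams.get_calibration(n)
    if 'mount' in c:
        T=np.eye(4); T[:3,:3]=s['tcp_rot']; T[:3,3]=s['position']; W=T@np.array(c['mount'])
    else: W=np.array(c['world_from_camera'])
    return im,d,c,W
def ray(c,W,u,v):
    d=W[:3,:3]@np.array([(u-c['cx'])/c['fx'],(v-c['cy'])/c['fy'],1]); return W[:3,3],d
def onz(c,W,u,v,z):
    o,d=ray(c,W,u,v); return o+d*(z-o[2])/d[2]
def cloud(d,c,W):
    v,u=np.mgrid[:d.shape[0],:d.shape[1]]
    P=np.stack([(u-c['cx'])/c['fx']*d,(v-c['cy'])/c['fy']*d,d],-1)
    P=P@W[:3,:3].T+W[:3,3]; P[d==0]=np.nan; return P
E
python3 - <<'E'
from h import *
np.set_printoptions(precision=4,suppress=True)
s=monitor.get_state(); print(s)
for n in ['scene','top','wrist']:
    im,d,c,W=grab(n); cv2.imwrite(f'pics/{n}0.png',im); np.savez(f'{n}0.npz',im=im,d=d,W=W,K=[c['fx'],c['fy'],c['cx'],c['cy']]); print(n,c['fx'],c['fy'],c['cx'],c['cy'],W)
a=cv2.imread('pics/scene0.png')
E
```

```text
pics
{'t': 0.0, 'joints': array([-71.7179,  17.7065,  93.6915,   0.0013,  68.7356,  -3.9936]), 'joint_vel': array([ 0.0503, -0.0291, -0.0541, -0.0779, -0.0445,  0.0336]), 'joint_torque': array([  0.0001, -41.5255, -27.6664,  -0.0002,   0.0103,   0.    ]), 'position': array([ 0.2366, -0.5776,  0.23  ]), 'tcp_rot': array([[ 0.3791, -0.0007,  0.9254],
       [-0.9254,  0.0022,  0.3791],
       [-0.0023, -1.    ,  0.0002]]), 'ft_force': array([0.3168, 0.2321, 0.1691]), 'moment': array([-0.0352, -0.0432,  0.0381]), 'finger_gap': 0.08517169087222067}
scene 385.8339643408746 385.8339643408746 257.8861272726886 193.33102387797678 [[-0.5725 -0.6611  0.485   0.0128]
 [-0.8199  0.4586 -0.3427  0.3899]
 [ 0.0041 -0.5938 -0.8046  1.0013]
 [ 0.      0.      0.      1.    ]]
top 385.76650522979753 385.76650522979753 255.3244208935189 191.13151152240187 [[ 0.0243 -0.9875  0.1559  0.4366]
 [-0.9991 -0.0293 -0.0299  0.0069]
 [ 0.0341 -0.155  -0.9873  1.0354]
 [ 0.      0.      0.      1.    ]]
wrist 331.2422917701514 331.2422917701514 261.81052554081117 190.18484298328124 [[ 0.3793 -0.8917 -0.2471  0.2992]
 [-0.9253 -0.366  -0.0998 -0.5526]
 [-0.0015  0.2664 -0.9638  0.3723]
 [ 0.      0.      0.      1.    ]]
```

```bash
sleep 8; ls pics
```

```text
scene0.png
top0.png
wrist0.png
```

View pics/top0.png

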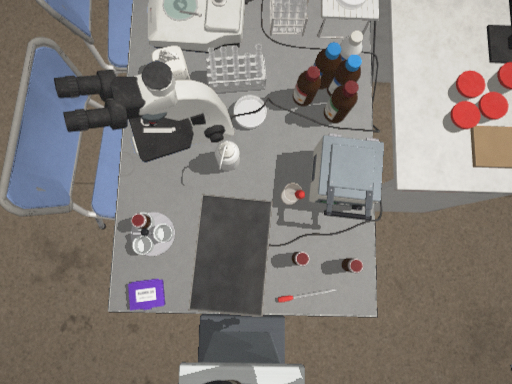

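View pics/scene0.png

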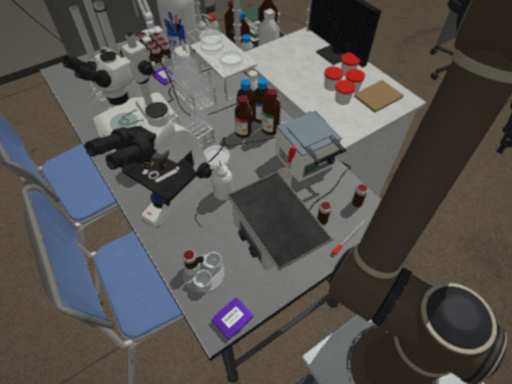

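The top view shows the vials at about (302,258) and (353,265), the carrier at (153,233) with the filled cup at about (140,221), the warmer at (349,180) with its bar near (350,212), the pipette at (293,193) and the dropper at (305,296). In the scene view the vials are at (324,212) and (360,195) and the carrier at (204,270).

Run:
```python
from h import *
np.set_printoptions(precision=4,suppress=True)
def ld(n):
    f=np.load(n+'0.npz'); K=f['K']; c=dict(fx=K[0],fy=K[1],cx=K[2],cy=K[3]); return f['im'],f['d'],c,f['W']
for n in ['top','scene']:
    im,d,c,W=ld(n); P=cloud(d,c,W); x,y,z=P[...,0],P[...,1],P[...,2]
    def comps(m,name,mn=8):
        k,l,st,ce=cv2.connectedComponentsWithStats(m.astype(np.uint8))
        for i in range(1,k):
            if st[i,4]>=mn:
                q=P[l==i]; print(n,name,st[i],'mean',q.mean(0),'mid',(q.min(0)+q.max(0))/2,'ext',np.ptp(q,axis=0))
    work=(x>0.1)&(x<0.75)&(y>-.5)&(y<.45)
    comps(work&(z>.07)&(z<.1),'z70-100')
    comps(work&(z>.035)&(z<.05)&(y>.15)&(x<.5),'rims')
    comps(work&(z>.11)&(z<.155)&(y<-.1)&(x<.75),'lid',30)
    comps(work&(z>.155)&(z<.19)&(x<.6),'lamp',30)
    comps(work&(z>.01)&(x<.27)&(y<-.05),'drop',6)
    print('table z',np.nanmedian(z[work&(abs(z)<.02)]))
im,d,c,W=ld('top')
a=cv2.resize(im[195:275,110:200],None,fx=6,fy=6,interpolation=cv2.INTER_CUBIC)
b=cv2.resize(im[130:275,265:395],None,fx=3.3,fy=3.3,interpolation=cv2.INTER_CUBIC)
h=max(a.shape[0],b.shape[0]); pad=lambda q:np.vstack([q,np.zeros((h-q.shape[0],q.shape[1],3),np.uint8)])
o=np.hstack([pad(a),pad(b)]); print(o.shape); s=min(1,800/o.shape[1]); cv2.imwrite('pics/crop1.png',cv2.resize(o,None,fx=s,fy=s))
```

```text
top z70-100 [193 125  32  18 220] mean [0.7282 0.0947 0.0902] mid [0.7292 0.1004 0.0851] ext [0.0413 0.078  0.0296]
top z70-100 [222 141  18  26 120] mean [0.6702 0.0391 0.0906] mid [0.6821 0.0428 0.085 ] ext [0.061  0.0421 0.0299]
top z70-100 [215 143   6  21  40] mean [0.6746 0.0762 0.0929] mid [0.682  0.0752 0.0864] ext [0.0484 0.0141 0.0271]
top z70-100 [313 142  14  60 146] mean [ 0.6281 -0.177   0.0853] mid [ 0.643  -0.185   0.0852] ext [0.1503 0.0343 0.0294]
top z70-100 [285 183  17   7  22] mean [ 0.6064 -0.1203  0.0754] mid [ 0.6046 -0.1173  0.0751] ext [0.0156 0.0406 0.0078]
top z70-100 [285 197  11   5  13] mean [ 0.5683 -0.1084  0.0763] mid [ 0.5702 -0.1098  0.0763] ext [0.0101 0.0252 0.0103]
top z70-100 [334 200  32  10 115] mean [ 0.5632 -0.2619  0.0831] mid [ 0.56   -0.2578  0.085 ] ext [0.0189 0.0786 0.0299]
top z70-100 [131 214  16  14 179] mean [0.5058 0.2614 0.0845] mid [0.5059 0.2629 0.0797] ext [0.0325 0.0348 0.0187]
top z70-100 [141 229   8   8  53] mean [0.4774 0.2438 0.0894] mid [0.477  0.2442 0.0884] ext [0.0173 0.0179 0.0102]
top z70-100 [295 252  15  15 167
[... 2698 characters left out ...]
4501 0.2635 0.0422] ext [0.0547 0.0467 0.0142]
scene lid [ 276  111   70   54 2153] mean [ 0.6203 -0.2353  0.1398] mid [ 0.6197 -0.2453  0.1298] ext [0.2075 0.1637 0.0396]
scene lamp [287 155   8   7  33] mean [ 0.5626 -0.1084  0.1743] mid [ 0.5627 -0.1106  0.1722] ext [0.018  0.0148 0.0336]
scene lamp [ 227  171  106  100 5387] mean [0.4216 0.036  0.1623] mid [0.4289 0.0337 0.163 ] ext [0.2657 0.1786 0.0137]
scene drop [452  49   4   7   7] mean [ 0.2215 -0.0523  0.722 ] mid [ 0.222  -0.0535  0.7221] ext [0.0043 0.0064 0.0096]
scene drop [476  56  36  92 594] mean [ 0.1462 -0.0564  0.7032] mid [ 0.1496 -0.0638  0.6888] ext [0.0272 0.0276 0.123 ]
table z -0.00016527331734150774
(480, 969, 3)
```

View pics/wrist0.png

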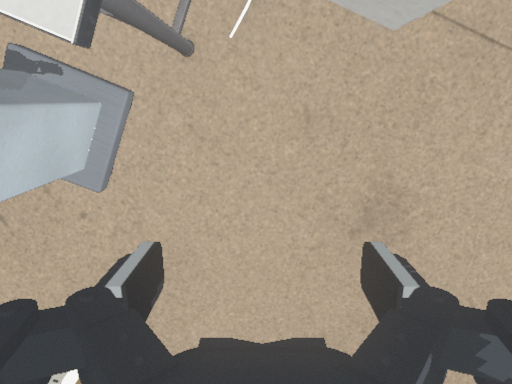

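The wrist view shows only floor and the open fingers. The depth data puts the vials at about (0.422,-0.139) and (0.408,-0.271), and the free cups at about (0.478,0.2125) and (0.4475,0.261). I'll hover over the right-hand vial.

>>> servo_tool(
  commands=[
    [[-22, 3, 27.5, 0, 0, 0], [-22, 3, 27.5, 0, 0, 0], [-22, 3, 27.5, 0, 0, 0], [-22, 3, 27.5, 0, 0, 0], [-22, 3, 27.5, 0, 0, 0], [-22, 3, 27.5, 0, 0, 0], [-22, 3, 27.5, 0, 0, 0], [-22, 3, 27.5, 0, 0, 0], [-22, 3, 27.5, 0, 0, 0], [-22, 3, 27.5, 0, 0, 0]],
  ],
  fingers=-1,
  newtons=40,
)

```text
t: 1.4
position: [0.4082, -0.2693, 0.201]
tcp_rot: [[0.379, -0.0, 0.925], [-0.925, 0.0, 0.379], [-0.0, -1.0, -0.0]]
ft_force: [0.4, -0.6, 0.5]
finger_gap: 0.0852
```

```bash
cat >> h.py <<'E'
np.set_printoptions(precision=4,suppress=True)
def st():
    s=monitor.get_state(); print('t',round(s['t'],2),'p',s['position'],'j',s['joints'].round(1),'F',s['ft_force'].round(1),'gap',round(s['finger_gap'],4),'R',s['tcp_rot'].round(3).tolist()); return s
def totool(s,dw): return s['tcp_rot'].T@np.asarray(dw)*1000
E
python3 - <<'E'
from h import *
s=st(); im,d,c,W=grab('wrist'); cv2.imwrite('pics/w1.png',im)
P=cloud(d,c,W); x,y,z=P[...,0],P[...,1],P[...,2]
m=(z>.065)&(z<.095)
k,l,sta,ce=cv2.connectedComponentsWithStats(m.astype(np.uint8))
for i in range(1,k):
    if sta[i,4]>60:
        q=P[l==i]; q2=q[q[:,2]>.073]; e=cv2.minEnclosingCircle(q2[:,:2].astype(np.float32)*1000); print(sta[i],'mean',q.mean(0),'circ',e)
E
```

```text
t 1.4 p [ 0.4082 -0.2693  0.201 ] j [-38.5   4.5 113.1   0.   62.4  29.2] F [ 0.4 -0.6  0.5] gap 0.0852 R [[0.379, -0.0, 0.925], [-0.925, 0.0, 0.379], [-0.0, -1.0, -0.0]]
[  0   0  23  78 932] mean [ 0.4459 -0.0486  0.0721] circ ((446.20391845703125, -48.68086242675781), 19.25501823425293)
[336   0  34  23 476] mean [ 0.5555 -0.2813  0.0715] circ ((555.5068359375, -283.9808349609375), 6.790555953979492)
[385   6  24  15 185] mean [ 0.561  -0.3099  0.0814] circ ((561.43017578125, -309.51800537109375), 5.128705024719238)
[  93   82   50   47 1852] mean [ 0.4236 -0.1422  0.0777] circ ((422.4219055175781, -140.29627990722656), 17.960634231567383)
[ 245  161   43   44 1457] mean [ 0.4101 -0.2725  0.0781] circ ((408.5108642578125, -273.2688293457031), 18.006702423095703)
```

View pics/w1.png

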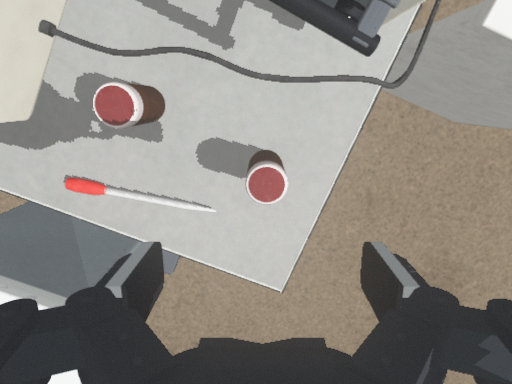

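Wrist view: vial B's cap is at (267,183), vial A's at (118,104), and the dropper near (130,195). The wrist fit gives B at (0.4085,-0.2733) and A at (0.4224,-0.1403). I'll descend and grip B.

>>> servo_tool(
  commands=[
    [[3.8, 0, -1.2, 0, 0, 0], [0, 25, 0, 0, 0, 0], [0, 25, 0, 0, 0, 0], [0, 25, 0, 0, 0, 0], [0, 25, 0, 0, 0, 0], [0, 25, 0, 0, 0, 0], [0, 18, 0, 0, 0, 0], [0, 10, 0, 0, 0, 0], [0, 5, 0, 0, 0, 0], [0, 0, 0, 0, 0, 0]],
  ],
)

```text
t: 2.7
position: [0.4083, -0.275, 0.0434]
tcp_rot: [[0.379, 0.0, 0.926], [-0.926, -0.0, 0.379], [0.0, -1.0, 0.0]]
ft_force: [0.2, 0.3, 0.3]
finger_gap: 0.0856
```

>>> servo_tool(
  commands=[
    [[0, 0, 0, 0, 0, 0], [0, 0, 0, 0, 0, 0], [0, 0, 0, 0, 0, 0], [0, 0, 0, 0, 0, 0], [0, 0, 0, 0, 0, 0], [0, 0, 0, 0, 0, 0], [0, 0, 0, 0, 0, 0], [0, 0, 0, 0, 0, 0], [0, -5, 0, 0, 0, 0], [0, -15, 0, 0, 0, 0]],
  ],
  fingers=1,
  newtons=35,
)

```text
t: 3.95
position: [0.4072, -0.2737, 0.0627]
tcp_rot: [[0.379, -0.002, 0.925], [-0.925, 0.002, 0.379], [-0.003, -1.0, -0.002]]
ft_force: [0.3, 0.5, -0.4]
finger_gap: 0.0352
```

>>> servo_tool(
  commands=[
    [[0, -30, 0, 0, 0, 0], [0, -40, 0, 0, 0, 0], [0, -40, 0, 0, 0, 0], [0, -40, 0, 0, -0.1688, 0], [0, -40, 0, 0, -0.1688, 0], [0, -16, 0, 0, -0.1688, 0], [0, 0, 0, 0, -0.1688, 0], [0, 0, 0, 0, -0.1688, 0], [0, 0, 0, 0, -0.1688, 0], [0, 0, 0, 0, -0.1688, 0]],
  ],
)

```text
t: 5.2
position: [0.4081, -0.2744, 0.2699]
tcp_rot: [[1.0, 0.0, -0.005], [0.005, -0.0, 1.0], [0.0, -1.0, -0.0]]
ft_force: [-0.5, -0.2, -1.4]
finger_gap: 0.0349
```

>>> servo_tool(
  commands=[
    [[7, 0, 20, 0, 0, 0], [7, 0, 46, 0, 0, 0], [7, 0, 50, 0, 0, 0], [7, 0, 50, 0, 0, 0], [7, 0, 50, 0, 0, 0], [7, 0, 50, 0, 0, 0], [7, 0, 50, 0, 0, 0], [7, 0, 50, 0, 0, 0], [7, 0, 38, 0, 0, 0], [7, 0, 10, 0, 0, 0]],
  ],
)

```text
t: 6.45
position: [0.4783, 0.1413, 0.2699]
tcp_rot: [[1.0, 0.001, -0.003], [0.003, 0.0, 1.0], [0.001, -1.0, 0.0]]
ft_force: [0.7, 0.5, -1.6]
finger_gap: 0.0348
```

>>> servo_tool(
  commands=[
    [[0, 0, 0, 0, 0, 0], [0, 0, 0, 0, 0, 0], [0, 0, 0, 0, 0, 0], [0, 0, 0, 0, 0, 0], [0, 0, 0, 0, 0, 0], [0, 0, 0, 0, 0, 0], [0, 0, 0, 0, 0, 0], [0, 0, 0, 0, 0, 0], [0, 0, 0, 0, 0, 0], [0, 0, 0, 0, 0, 0]],
  ],
)

```text
t: 7.7
position: [0.4784, 0.1395, 0.2692]
tcp_rot: [[1.0, -0.0, 0.0], [-0.0, -0.0, 1.0], [-0.0, -1.0, -0.0]]
ft_force: [-0.6, -0.3, -0.4]
finger_gap: 0.0346
```

```bash
cat > car.py <<'E'
from h import *
import sys
# fit carrier from wrist: rims, vial tops, knob
def meas(tag):
    s=st(); im,d,c,W=grab('wrist'); cv2.imwrite(f'pics/{tag}.png',im)
    P=cloud(d,c,W); x,y,z=P[...,0],P[...,1],P[...,2]
    box=(x>.40)&(x<.56)&(y>.16)&(y<.34)
    for nm,lo,hi in [('rim',.037,.050),('vialtop',.080,.0895),('knob',.0895,.1)]:
        m=(box&(z>lo)&(z<hi)).astype(np.uint8)
        if nm=='rim': m=cv2.morphologyEx(m,cv2.MORPH_CLOSE,np.ones((3,3)))
        k,l,sta,ce=cv2.connectedComponentsWithStats(m)
        for i in range(1,k):
            if sta[i,4]>30:
                q=P[(l==i)&(z>lo)&(z<hi)]; print(nm,sta[i],'mean',q.mean(0),'circ',cv2.minEnclosingCircle(q[:,:2].astype(np.float32)*1000))
    return s,im,d,c,W,P
if __name__=='__main__': meas(sys.argv[1])
E
python3 car.py w2
```

```text
t 7.7 p [0.4784 0.1395 0.2692] j [ 11.2   1.4 108.   -0.   70.6  11.3] F [-0.6 -0.3 -0.4] gap 0.0346 R [[1.0, -0.0, 0.0], [-0.0, -0.0, 1.0], [-0.0, -1.0, -0.0]]
rim [208  18  46  50 541] mean [0.4445 0.2649 0.0413] circ ((446.6825256347656, 261.8533630371094), 23.8226375579834)
rim [265  18  47  47 434] mean [0.5027 0.2558 0.0418] circ ((505.5814208984375, 264.36041259765625), 23.89019203186035)
rim [240  70  44  46 505] mean [0.4784 0.2128 0.0413] circ ((478.4478759765625, 212.07518005371094), 23.777389526367188)
vialtop [ 273   12   39   43 1308] mean [0.5054 0.2639 0.0855] circ ((505.5622253417969, 264.35784912109375), 17.834081649780273)
vialtop [250  42  22  24 133] mean [0.4773 0.245  0.088 ] circ ((476.88555908203125, 246.31875610351562), 10.015225410461426)
knob [250  43  20  21 252] mean [0.477  0.246  0.0911] circ ((476.7043762207031, 246.0067596435547), 8.884742736816406)
```

View pics/w2.png

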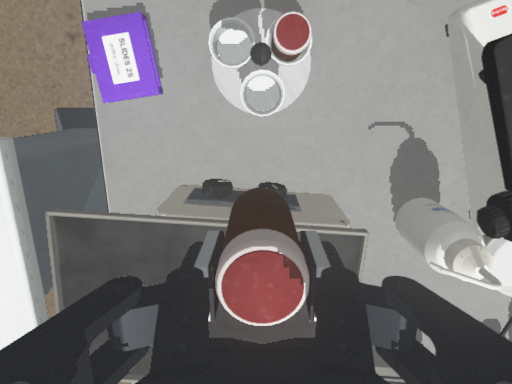

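Wrist view: cup_1's rim is at (262,93), cup_2's at (231,42), vial_c at (293,34), and the held vial's cap at (263,285). All three rim fits have radius 23.8 mm, so they are clean. Next I measure the held vial's offset in the tool.

```bash
cat > held.py <<'E'
from h import *
def held():
    s=monitor.get_state(); im,d,c,W=grab('wrist'); P=cloud(d,c,W); Q=(P-s['position'])@s['tcp_rot']*1000
    hsv=cv2.cvtColor(im,cv2.COLOR_BGR2HSV)
    m=(np.abs(Q[...,0])<30)&(np.abs(Q[...,2])<40)&(Q[...,1]>-70)&(Q[...,1]<-20)&(hsv[...,2]>60)
    q=Q[m]; top=np.percentile(q[:,1],3); print('top y',top,len(q))
    r=q[q[:,1]<top+6]; print('cap circ (tool x,z mm)',cv2.minEnclosingCircle(r[:,[0,2]].astype(np.float32)),r.mean(0),np.percentile(r,[1,99],axis=0))
    # body axis: points in lower vial
    b=(np.abs(Q[...,0])<25)&(np.abs(Q[...,2])<30)&(Q[...,1]>5)&(Q[...,1]<45); b=Q[b]
    for lo in range(5,45,10):
        w=b[(b[:,1]>lo)&(b[:,1]<lo+10)]
        if len(w)>20: print('body',lo,'x',w[:,0].min(),w[:,0].max(),'front z',np.percentile(w[:,2],98),'ymax',w[:,1].max())
held()
E
python3 held.py
```

```text
top y -38.072671393129504 8448
cap circ (tool x,z mm) ((-0.1831754595041275, 9.76305866241455), 29.559234619140625) [ -0.1517 -35.2569   2.5512] [[-21.3256 -38.9452 -14.5837]
 [ 21.5092 -32.3704  17.4824]]
body 5 x -17.326705306766435 15.890131722830318 front z 18.3483385791509 ymax 14.966655430526167
body 15 x -17.6842852604752 15.563948105576506 front z 18.26891774938058 ymax 24.996733697492875
body 25 x -17.748712368968874 15.94853428482573 front z 18.321126990220602 ymax 34.99670037540312
body 35 x -17.6585326766105 14.935131372220141 front z 18.304173634844545 ymax 42.96073489204762
```

>>> servo_tool(
  commands=[
    [[0.4, 0, 36, 0, 0, 0], [0, 0, 36.4, 0, 0, 0], [0, 20, 0, 0, 0, 0], [0, 32, 0, 0, 0, 0], [0, 32, 0, 0, 0, 0], [0, 32, 0, 0, 0, 0], [0, 28, 0, 0, 0, 0], [0, 18, 0, 0, 0, 0], [0, 8, 0, 0, 0, 0], [0, 4, 0, 0, 0, 0]],
  ],
)

```text
t: 9.05
position: [0.4794, 0.212, 0.0955]
tcp_rot: [[1.0, 0.001, 0.0], [-0.0, 0.0, 1.0], [0.001, -1.0, 0.0]]
ft_force: [0.0, 0.2, -0.3]
finger_gap: 0.0347
```

>>> servo_tool(
  commands=[
    [[0, 0, 0, 0, 0, 0], [0, 4, 0, 0, 0, 0], [0, 4, 0, 0, 0, 0], [0, 4, 0, 0, 0, 0], [0, 4, 0, 0, 0, 0], [0, 5, 0, 0, 0, 0], [0, 5, 0, 0, 0, 0], [0, 5, 0, 0, 0, 0], [0, 3, 0, 0, 0, 0], [0, 0, 0, 0, 0, 0]],
  ],
)

```text
t: 10.3
position: [0.4786, 0.2118, 0.0609]
tcp_rot: [[1.0, -0.001, 0.0], [-0.0, -0.0, 1.0], [-0.001, -1.0, -0.0]]
ft_force: [0.2, 0.7, -1.2]
finger_gap: 0.0347
```

>>> servo_tool(
  commands=[
    [[0, 3, 0, 0, 0, 0], [0, 3, 0, 0, 0, 0], [0, 2, 0, 0, 0, 0], [0, 1, 0, 0, 0, 0], [0, 1, 0, 0, 0, 0], [0, 0.5, 0, 0, 0, 0], [0, 0, 0, 0, 0, 0], [0, 0, 0, 0, 0, 0], [0, 0, 0, 0, 0, 0], [0, 0, 0, 0, 0, 0]],
  ],
)

```text
t: 11.55
position: [0.479, 0.2119, 0.0508]
tcp_rot: [[1.0, 0.0, 0.0], [-0.0, 0.0, 1.0], [0.0, -1.0, 0.0]]
ft_force: [1.1, -0.8, -1.3]
finger_gap: 0.0352
```

>>> servo_tool(
  commands=[
    [[0, 0.5, 0, 0, 0, 0], [0, 0, 0, 0, 0, 0], [0, 0, 0, 0, 0, 0], [0, 0, 0, 0, 0, 0], [0, 0, 0, 0, 0, 0], [0, 0, 0, 0, 0, 0], [0, 0, 0, 0, 0, 0], [0, -10, 0, 0, 0, 0], [0, -25, 0, 0, 0, 0], [0, -35, 0, 0, 0, 0]],
  ],
  fingers=-1,
)

```text
t: 12.8
position: [0.4781, 0.2116, 0.1207]
tcp_rot: [[1.0, -0.002, 0.0], [-0.0, -0.001, 1.0], [-0.002, -1.0, -0.001]]
ft_force: [0.8, -0.8, -0.1]
finger_gap: 0.0855
```

>>> servo_tool(
  commands=[
    [[0, -40, 0, 0, 0, 0], [0, -40, 0, 0, 0, 0], [0, -40, 0, 0, 0, 0], [0, -20, -10, 0, 0, 0], [0, -10, -40, 0, 0, 0], [0, 0, -20, 0, 0, 0], [0, 0, 0, 0, 0, 0], [0, 0, 0, 0, 0, 0], [0, 0, 0, 0, 0, 0], [0, 0, 0, 0, 0, 0]],
  ],
)

```text
t: 14.05
position: [0.4787, 0.1425, 0.2701]
tcp_rot: [[1.0, -0.0, -0.001], [0.001, 0.0, 1.0], [-0.0, -1.0, 0.0]]
ft_force: [-0.7, 0.5, -0.8]
finger_gap: 0.0852
```

```bash
python3 car.py w3
```

```text
t 14.05 p [0.4787 0.1425 0.2701] j [ 11.6   1.5 107.8   0.   70.7  11.5] F [-0.7  0.5 -0.8] gap 0.0852 R [[1.0, -0.0, -0.001], [0.001, 0.0, 1.0], [-0.0, -1.0, 0.0]]
rim [208  21  46  50 531] mean [0.4444 0.2645 0.0413] circ ((446.8432312011719, 261.83575439453125), 23.796119689941406)
rim [265  21  46  48 429] mean [0.5019 0.2557 0.0419] circ ((505.5522155761719, 264.1477355957031), 23.64434814453125)
rim [240  73  44  46 448] mean [0.4801 0.2121 0.0416] circ ((478.43109130859375, 212.04249572753906), 23.76926612854004)
vialtop [ 272   15   39   43 1289] mean [0.5054 0.2639 0.0855] circ ((505.69580078125, 264.29083251953125), 17.833009719848633)
vialtop [250  46  21  23 125] mean [0.4767 0.2454 0.0881] circ ((477.0203857421875, 246.05465698242188), 9.740734100341797)
vialtop [ 243   77   37   38 1116] mean [0.4777 0.2122 0.0856] circ ((477.6653747558594, 211.9272918701172), 17.70256996154785)
knob [251  47  19  20 254] mean [0.4773 0.2459 0.091 ] circ ((477.2164001464844, 246.0341796875), 8.427303314208984)
```

Vial B is seated: its top z matches vial_c's and it sits within 1 mm of cup_1. The carrier has not moved. Now vial A.

>>> servo_tool(
  commands=[
    [[-5, 0, -25, 0, 0, 0], [-9.4, 0, -47, 0, 0, 0], [-9.4, 0, -47, 0, 0, 0], [-9.4, 0, -47, 0, 0, 0], [-9.4, 0, -47, 0, 0, 0], [-9.4, 0, -47, 0, 0, 0], [-4.3, 0, -22.8, 0, 0, 0], [0, 0, 0, 0, 0.1864, 0], [0, 0, 0, 0, 0.1864, 0], [0, 0, 0, 0, 0.1864, 0]],
  ],
)

```text
t: 15.35
position: [0.4225, -0.1409, 0.2702]
tcp_rot: [[0.844, -0.0, 0.536], [-0.536, 0.0, 0.844], [-0.0, -1.0, 0.0]]
ft_force: [-0.1, 0.2, 0.0]
finger_gap: 0.0856
```

>>> servo_tool(
  commands=[
    [[0, 0, 0, 0, 0.1864, 0], [0, 0, 0, 0, 0.1864, 0], [0, 20, 0, 0, 0.1864, 0], [0, 20, 0, 0, 0.1864, 0], [0, 20, 0, 0, 0.1864, 0], [0, 20, 0, 0, 0.1864, 0], [0, 20, 0, 0, 0.1864, 0], [0, 20, 0, 0, 0.1864, 0], [0, 10, 0, 0, 0, 0], [0, 0, 0, 0, 0, 0]],
  ],
)

```text
t: 16.6
position: [0.422, -0.1406, 0.1397]
tcp_rot: [[-0.459, -0.002, 0.888], [-0.888, 0.001, -0.459], [0.0, -1.0, -0.002]]
ft_force: [0.3, 0.3, 0.4]
finger_gap: 0.0854
```

Run:
```python
from h import *
s=st(); im,d,c,W=grab('wrist'); cv2.imwrite('pics/w4.png',im)
P=cloud(d,c,W); x,y,z=P[...,0],P[...,1],P[...,2]
m=(z>.07)&(z<.09)&(x>.37)&(x<.48)&(y>-.2)&(y<-.09); q=P[m&(z>.073)]
e=cv2.minEnclosingCircle(q[:,:2].astype(np.float32)*1000); print(e,totool(s,[e[0][0]/1000-s['position'][0],e[0][1]/1000-s['position'][1],.043-s['position'][2]]))
```

```text
t 16.6 p [ 0.422  -0.1406  0.1397] j [-24.    4.5 121.3   0.   54.3  93.3] F [0.3 0.3 0.4] gap 0.0854 R [[-0.459, -0.002, 0.888], [-0.888, 0.001, -0.459], [0.0, -1.0, -0.002]]
((422.7769470214844, -139.97222900390625), 17.93787384033203) [-0.8951 96.6778  0.5536]
```

>>> servo_tool(
  commands=[
    [[-0.9, 10, 0.6, 0, 0, 0], [0, 20, 0, 0, 0, 0], [0, 22, 0, 0, 0, 0], [0, 20, 0, 0, 0, 0], [0, 14, 0, 0, 0, 0], [0, 7, 0, 0, 0, 0], [0, 3.7, 0, 0, 0, 0], [0, 0, 0, 0, 0, 0], [0, 0, 0, 0, 0, 0], [0, 0, 0, 0, 0, 0]],
  ],
)

```text
t: 17.9
position: [0.4238, -0.1406, 0.044]
tcp_rot: [[-0.462, 0.001, 0.887], [-0.887, -0.0, -0.462], [-0.0, -1.0, 0.001]]
ft_force: [0.6, 0.3, -0.1]
finger_gap: 0.0855
```

>>> servo_tool(
  commands=[
    [[0, 0, 0, 0, 0, 0], [0, 0, 0, 0, 0, 0], [0, 0, 0, 0, 0, 0], [0, 0, 0, 0, 0, 0], [0, 0, 0, 0, 0, 0], [0, 0, 0, 0, 0, 0], [0, 0, 0, 0, 0, 0], [0, -5, 0, 0, 0, 0], [0, -20, 0, 0, 0, 0], [0, -35, 0, 0, 0, 0]],
  ],
  fingers=1,
)

```text
t: 19.15
position: [0.4216, -0.1397, 0.1028]
tcp_rot: [[-0.462, -0.004, 0.887], [-0.887, 0.002, -0.462], [0.0, -1.0, -0.004]]
ft_force: [1.0, 0.0, -0.4]
finger_gap: 0.0346
```

>>> servo_tool(
  commands=[
    [[0, -40, 0, 0, 0, 0], [0, -40, 0, 0, 0, 0], [0, -40, 0, 0, 0, 0], [0, -35, 0, 0, 0, 0], [0, -10, 0, 0, 0, 0], [0, 0, 0, 0, 0, 0], [0, 0, 0, 0, 0, 0], [0, 0, 0, 0, 0, 0], [0, 0, 0, 0, 0, 0], [0, 0, 0, 0, 0, 0]],
  ],
)

```text
t: 20.4
position: [0.4232, -0.1403, 0.2681]
tcp_rot: [[-0.462, -0.001, 0.887], [-0.887, 0.0, -0.462], [0.0, -1.0, -0.001]]
ft_force: [0.9, -0.2, 0.7]
finger_gap: 0.0346
```

Run:
```python
from h import *
s=st(); import held
for t in ([.43,.271,.27],[.4467,.2619,.27]): print(totool(s,np.array(t)-s['position']))
```

```text
t 20.4 p [ 0.4232 -0.1403  0.2681] j [-23.9  -4.8 114.2  -0.   70.7  93.6] F [ 0.9 -0.2  0.7] gap 0.0346 R [[-0.462, -0.001, 0.887], [-0.887, 0.0, -0.462], [0.0, -1.0, -0.001]]
top y -68.372075658993 12504
cap circ (tool x,z mm) ((0.2168111801147461, 16.524829864501953), 26.634693145751953) [  0.809  -67.8585  16.9381] [[-25.866  -69.9482  16.1033]
 [ 26.172  -64.3364  17.8116]]
body 5 x -16.692896710938395 17.30838279781081 front z 16.94725731055993 ymax 14.986160235247464
body 15 x -16.628728125349664 17.283793741376527 front z 16.884565039062245 ymax 24.873677421995417
body 25 x -16.847181232358434 16.81926758465965 front z 16.95901344901199 ymax 34.92700290309458
body 35 x -16.849823433347215 17.14537417646896 front z 16.909458189631785 ymax 42.01947999555773
[-367.9738   -1.7225 -183.95  ]
[-367.6138   -1.7384 -164.935 ]
```

>>> servo_tool(
  commands=[
    [[-16, 0, -7, 0, 0, 0], [-40, 0, -18, 0, 0, 0], [-44, 0, -20, 0, 0, 0], [-44, 0, -20, 0, 0, 0], [-44, 0, -20, 0, 0, 0], [-44, 0, -20, 0, 0, 0], [-44, 0, -20, 0, 0, 0], [-44, 0, -19, 0, 0, 0], [-32, 0, -13, 0, 0, 0], [-15.8, 0, -6.8, 0, 0, 0]],
  ],
)

```text
t: 21.7
position: [0.4472, 0.2638, 0.2686]
tcp_rot: [[-0.459, -0.0, 0.888], [-0.888, 0.0, -0.459], [-0.0, -1.0, -0.0]]
ft_force: [-0.4, 0.3, -1.2]
finger_gap: 0.0347
```

>>> servo_tool(
  commands=[
    [[0, 0, 0, 0, 0, 0], [0, 10, 0, 0, 0, 0], [0, 25, 0, 0, 0, 0], [0, 30, 0, 0, 0, 0], [0, 30, 0, 0, 0, 0], [0, 30, 0, 0, 0, 0], [0, 25, 0, 0, 0, 0], [0, 15, 0, 0, 0, 0], [0, 5, 0, 0, 0, 0], [0, 0, 0, 0, 0, 0]],
  ],
)

```text
t: 22.95
position: [0.4483, 0.2613, 0.0988]
tcp_rot: [[-0.462, 0.0, 0.887], [-0.887, 0.0, -0.462], [-0.0, -1.0, 0.0]]
ft_force: [0.2, 0.0, -1.0]
finger_gap: 0.0349
```

Run:
```python
from h import *
import car
s,*_=car.meas('w5')
v=s['position']+s['tcp_rot']@np.array([.0002,0,-.0011]); print('vial',v,'shift',totool(s,np.array([.4467,.2619,v[2]])-v))
```

```text
t 22.95 p [0.4483 0.2613 0.0988] j [ 25.4  16.  113.3  -0.   50.7 143. ] F [ 0.2  0.  -1. ] gap 0.0349 R [[-0.462, 0.0, 0.887], [-0.887, 0.0, -0.462], [-0.0, -1.0, 0.0]]
rim [179  89  73  80 823] mean [0.5075 0.2529 0.0415] circ ((505.954833984375, 264.83892822265625), 23.812889099121094)
rim [271  89  73  80 836] mean [0.4897 0.2174 0.0416] circ ((478.86907958984375, 212.9642333984375), 23.894662857055664)
rim [218 101  24  39  77] mean [0.5065 0.2487 0.0436] circ ((505.9093933105469, 252.3319854736328), 12.533707618713379)
rim [281 101  31  39  88] mean [0.492  0.22   0.0436] circ ((488.1749267578125, 217.91867065429688), 13.400020599365234)
rim [255 152  12   4  31] mean [0.4803 0.2451 0.0426] circ ((479.20318603515625, 245.7698211669922), 3.3567419052124023)
rim [224 181  19  47 274] mean [0.461  0.2771 0.0415] circ ((459.276611328125, 274.94195556640625), 15.534111976623535)
rim [279 181  20  45 255] mean [0.4439 0.2423 0.0416] circ ((444.38067626953125, 245.0059814453125), 15.341546058654785)
vialtop [ 162  100   75   75 4419] mean [0.5063 0.2639 0.0855] circ ((505.8664245605469, 264.8763732910156), 17.824243545532227)
vialtop [ 286  102   75   75 4393] mean [0.4788 0.2128 0.0856] circ ((477.9151916503906, 212.533447265625), 17.82373809814453)
vialtop [240 154  42  42 422] mean [0.4792 0.2455 0.0881] circ ((477.3064880371094, 246.58340454101562), 9.863130569458008)
vialtop [229 202  66  26 354] mean [0.4607 0.2545 0.0849] circ ((453.3631896972656, 258.5281982421875), 16.441268920898438)
knob [243 158  35  36 860] mean [0.4776 0.2465 0.091 ] circ ((477.448974609375, 246.3783721923828), 8.616504669189453)
knob [226 208  71  30 464] mean [0.4609 0.2549 0.0948] circ ((452.3609619140625, 259.06146240234375), 16.842811584472656)
vial [0.4472 0.2616 0.0988] shift [-0.0277 -0.0002 -0.6138]
```

The vial is aligned with cup_2 to within about 0.5 mm. Descending.

>>> servo_tool(
  commands=[
    [[0, 4, 0, 0, 0, 0], [0, 4, 0, 0, 0, 0], [0, 4, 0, 0, 0, 0], [0, 4, 0, 0, 0, 0], [0, 5, 0, 0, 0, 0], [0, 6, 0, 0, 0, 0], [0, 6, 0, 0, 0, 0], [0, 4, 0, 0, 0, 0], [0, 1, 0, 0, 0, 0], [0, 0, 0, 0, 0, 0]],
  ],
)

```text
t: 24.25
position: [0.448, 0.2615, 0.0606]
tcp_rot: [[-0.462, 0.0, 0.887], [-0.887, 0.0, -0.462], [-0.0, -1.0, 0.0]]
ft_force: [0.0, 0.9, -1.1]
finger_gap: 0.0348
```

>>> servo_tool(
  commands=[
    [[0, 3, 0, 0, 0, 0], [0, 3, 0, 0, 0, 0], [0, 2, 0, 0, 0, 0], [0, 1, 0, 0, 0, 0], [0, 0.6, 0, 0, 0, 0], [0, 0, 0, 0, 0, 0], [0, 0, 0, 0, 0, 0], [0, 0, 0, 0, 0, 0], [0, 0, 0, 0, 0, 0], [0, 0, 0, 0, 0, 0]],
  ],
)

```text
t: 25.5
position: [0.448, 0.2615, 0.051]
tcp_rot: [[-0.462, 0.0, 0.887], [-0.887, 0.0, -0.462], [-0.0, -1.0, 0.0]]
ft_force: [0.5, -0.7, -0.1]
finger_gap: 0.0346
```

>>> servo_tool(
  commands=[
    [[0, 0.5, 0, 0, 0, 0], [0, 0, 0, 0, 0, 0], [0, 0, 0, 0, 0, 0], [0, 0, 0, 0, 0, 0], [0, 0, 0, 0, 0, 0], [0, 0, 0, 0, 0, 0], [0, 0, 0, 0, 0, 0], [0, -10, 0, 0, 0, 0], [0, -25, 0, 0, 0, 0], [0, -35, 0, 0, 0, 0]],
  ],
  fingers=-1,
)

```text
t: 26.75
position: [0.4472, 0.2611, 0.1209]
tcp_rot: [[-0.462, -0.002, 0.887], [-0.887, -0.001, -0.462], [0.002, -1.0, -0.001]]
ft_force: [0.8, -0.6, 0.3]
finger_gap: 0.0857
```

>>> servo_tool(
  commands=[
    [[0, -40, 0, 0, 0, 0], [0, -40, 0, 0, 0, 0], [0, -40, 0, 0, 0, 0], [0, -25, 0, 0, 0, 0], [0, -5, 0, 0, 0, 0], [0, 0, 0, 0, 0, 0], [0, 0, 0, 0, 0, 0], [0, 0, 0, 0, 0, 0], [0, 0, 0, 0, 0, 0], [0, 0, 0, 0, 0, 0]],
  ],
)

```text
t: 28.0
position: [0.4479, 0.2614, 0.2701]
tcp_rot: [[-0.462, -0.001, 0.887], [-0.887, -0.0, -0.462], [0.001, -1.0, -0.0]]
ft_force: [-0.5, -0.3, 1.0]
finger_gap: 0.0854
```

```bash
python3 car.py w6
python3 - <<'E'
from h import *
f=np.load('top0.npz'); K=f['K']; c=dict(fx=K[0],fy=K[1],cx=K[2],cy=K[3]); P=cloud(f['d'],c,f['W']); x,y,z=P[...,0],P[...,1],P[...,2]
q=P[(z>.132)&(z<.155)&(x>.5)&(x<.75)&(y<-.14)&(y>-.37)]; r=cv2.minAreaRect(q[:,:2].astype(np.float32)*1000); print('lid rect',r,cv2.boxPoints(r))
b=q[q[:,0]<.555]; print('zhist',np.percentile(q[:,2],[5,50,95]))
for lo in np.arange(.5,.58,.008):
    w=q[(q[:,0]>=lo)&(q[:,0]<lo+.008)]
    if len(w): print(round(lo,3),len(w),'y',w[:,1].min(),w[:,1].max(),'z',w[:,2].mean(),w[:,2].max())
E
```

```text
t 28.0 p [0.4479 0.2614 0.2701] j [ 25.5   3.8 105.4   0.   70.8 143. ] F [-0.5 -0.3  1. ] gap 0.0854 R [[-0.462, -0.001, 0.887], [-0.887, -0.0, -0.462], [0.001, -1.0, -0.0]]
rim [213  93  43  45 363] mean [0.5063 0.2569 0.0417] circ ((505.8864440917969, 264.89227294921875), 23.73160743713379)
rim [267  93  42  45 357] mean [0.4869 0.2166 0.0417] circ ((478.6921081542969, 212.7933349609375), 23.699310302734375)
rim [240 143  42  31 292] mean [0.4551 0.259  0.042 ] circ ((447.4202575683594, 262.48809814453125), 23.67413902282715)
vialtop [ 213   99   36   37 1062] mean [0.5061 0.2646 0.0856] circ ((505.9290466308594, 265.03875732421875), 17.752363204956055)
vialtop [ 274  100   36   37 1057] mean [0.4783 0.2128 0.0856] circ ((477.8855895996094, 212.77210998535156), 17.71054458618164)
vialtop [251 126  20  20  96] mean [0.4788 0.246  0.0881] circ ((477.14141845703125, 246.72459411621094), 9.787394523620605)
vialtop [244 151  35  35 949] mean [0.4481 0.2618 0.0856] circ ((447.4418640136719, 262.2616271972656), 17.769168853759766)
knob [252 127  18  18 214] mean [0.4773 0.2468 0.091 ] ci
[... 348 characters left out ...]
5 z 0.13955223849650544 0.14528811947818432
0.524 156 y -0.2939887007151339 -0.1831558627759037 z 0.14073025906432526 0.1449837662519874
0.532 62 y -0.291443820160727 -0.18368523716077526 z 0.14033740944814949 0.14580429127182615
0.54 47 y -0.29354952745429913 -0.18926393247453635 z 0.14159488630656378 0.14905059007660826
0.548 39 y -0.2932727187761194 -0.18848635011957102 z 0.14304820160875745 0.1466421568411751
0.556 57 y -0.31733352678319243 -0.188646723294926 z 0.1431611728554021 0.14932970065681506
0.564 130 y -0.31677149738504945 -0.18854508996776748 z 0.14107347710829518 0.14758678782806978
0.572 209 y -0.31663812783357803 -0.16876859411335982 z 0.14088608897112764 0.14731259000834207
```

All three vial tops read z = 0.0856 and sit within 1 mm of their cups, so both vials are seated. The warmer's yaw is about -5.1° and the bar is near (0.523,-0.239). I'll swing over to it and measure with the wrist camera.

>>> servo_tool(
  commands=[
    [[0, 0, 0, 0, -0.1785, 0], [0, 0, 0, 0, -0.1785, 0], [0, 0, 0, 0, -0.1785, 0], [0, 0, 0, 0, -0.1785, 0], [0, 0, 0, 0, -0.1785, 0], [0, 0, 0, 0, -0.1785, 0], [0, 0, 0, 0, -0.1785, 0], [0, 0, 0, 0, -0.1785, 0], [0, 0, 0, 0, -0.1785, 0], [0, 0, 0, 0, -0.1785, 0]],
  ],
)

```text
t: 29.3
position: [0.448, 0.2615, 0.2705]
tcp_rot: [[0.966, 0.0, 0.257], [-0.257, 0.0, 0.966], [0.0, -1.0, 0.0]]
ft_force: [-0.2, 0.1, -0.6]
finger_gap: 0.0855
```

>>> servo_tool(
  commands=[
    [[0, 0, 0, 0, -0.1785, 0], [3, 0, -30, 0, 0, 0], [5.5, 0, -58, 0, 0, 0], [5.5, 0, -60, 0, 0, 0], [5.5, 0, -60, 0, 0, 0], [5.5, 0, -60, 0, 0, 0], [5.5, 0, -60, 0, 0, 0], [5.5, 0, -60, 0, 0, 0], [5.5, 0, -60, 0, 0, 0], [4.5, 0, -45, 0, 0, 0]],
  ],
)

```text
t: 30.55
position: [0.4506, -0.2362, 0.2707]
tcp_rot: [[0.996, 0.001, 0.089], [-0.089, -0.001, 0.996], [0.001, -1.0, -0.001]]
ft_force: [0.3, 0.9, 0.3]
finger_gap: 0.085
```

>>> servo_tool(
  commands=[
    [[0, 0, -6, 0, 0, 0], [0, 0, 0, 0, 0, 0], [0, 0, 0, 0, 0, 0], [0, 0, 0, 0, 0, 0], [0, 0, 0, 0, 0, 0], [0, 0, 0, 0, 0, 0], [0, 0, 0, 0, 0, 0], [0, 0, 0, 0, 0, 0], [0, 0, 0, 0, 0, 0], [0, 0, 0, 0, 0, 0]],
  ],
)

```text
t: 31.8
position: [0.4502, -0.2397, 0.2704]
tcp_rot: [[0.996, -0.0, 0.087], [-0.087, 0.0, 0.996], [-0.0, -1.0, 0.0]]
ft_force: [-0.3, -1.3, 1.0]
finger_gap: 0.0855
```

Run:
```python
from h import *
s=st(); im,d,c,W=grab('wrist'); cv2.imwrite('pics/w7.png',im)
P=cloud(d,c,W); x,y,z=P[...,0],P[...,1],P[...,2]
g=cv2.cvtColor(im,cv2.COLOR_BGR2GRAY)
q=P[(z>.133)&(z<.15)&(x>.49)&(x<.542)&(y<-.15)&(y>-.33)&(g<70)]
print(len(q),np.percentile(q,[1,50,99],axis=0))
r=cv2.minAreaRect(q[:,:2].astype(np.float32)*1000); print(r,cv2.boxPoints(r))
t=q[q[:,2]>.139]; print('top',len(t),t.mean(0)); vx=cv2.fitLine(t[:,:2].astype(np.float32),cv2.DIST_HUBER,0,.01,.01).ravel(); print(vx)
L=P[(z>.13)&(z<.155)&(x>.55)&(x<.78)&(y<-.13)&(y>-.37)]; r=cv2.minAreaRect(L[:,:2].astype(np.float32)*1000); print('lid',r,cv2.boxPoints(r))
```

```text
t 31.8 p [ 0.4502 -0.2397  0.2704] j [-32.9   2.8 106.5  -0.   70.8 -27.9] F [-0.3 -1.3  1. ] gap 0.0855 R [[0.996, -0.0, 0.087], [-0.087, 0.0, 0.996], [-0.0, -1.0, 0.0]]
664 [[ 0.5173 -0.2903  0.1367]
 [ 0.5246 -0.2223  0.1399]
 [ 0.5352 -0.1828  0.1424]]
((526.7383422851562, -237.410888671875), (109.58110046386719, 12.072456359863281), 85.1214828491211) [[ 516.0645 -291.4896]
 [ 528.0931 -292.5163]
 [ 537.4122 -183.3322]
 [ 525.3835 -182.3055]]
top 500 [ 0.5256 -0.226   0.1404]
[ 0.0894  0.996   0.5248 -0.2186]
lid ((609.192626953125, -245.91387939453125), (118.35601806640625, 156.76425170898438), 0.005297438241541386) [[ 550.0073 -167.5372]
 [ 550.0219 -324.3015]
 [ 668.3779 -324.2905]
 [ 668.3634 -167.5263]]
```

View pics/w7.png

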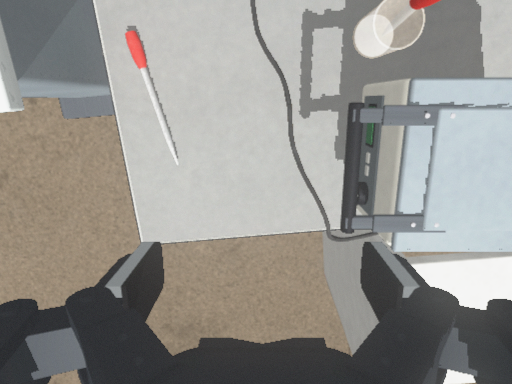

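Wrist view: the black bar runs from (355,108) to (348,228), with brackets at both ends. The dropper is at (150,95) and the beaker at (390,25). The bar centre is about (0.526,-0.2375,0.136) and the yaw -5.1°. I'll move to a pre-grasp pose and tilt the tool 45° forward.

>>> servo_tool(
  commands=[
    [[4.5, 19, 2.2, 0, 0, 0], [4.5, 20, 2.2, 0, 0, 0], [4.5, 20, 2.2, 0, 0, 0], [4.5, 18, 2.2, 0, 0, 0], [0, 0, 0, 0, 0, -0.157], [0, 0, 0, 0, 0, -0.157], [0, 0, 0, 0, 0, -0.157], [0, 0, 0, 0, 0, -0.157], [0, 0, 0, 0, 0, -0.157], [0, 0, 0, 0, 0, 0]],
  ],
)

```text
t: 33.1
position: [0.469, -0.2268, 0.1905]
tcp_rot: [[0.766, 0.639, 0.076], [-0.07, -0.035, 0.997], [0.639, -0.769, 0.018]]
ft_force: [-0.3, 0.3, 1.0]
finger_gap: 0.0855
```

Run:
```python
from h import *
s=st(); im,d,c,W=grab('wrist'); cv2.imwrite('pics/w8.png',im)
f=np.array([.996,-.0894,0]); a=s['tcp_rot'][:,1]
B=np.array([.526,-.2375,.136]); print('to grasp (tool mm):',totool(s,B+.019*a-s['position']))
P=cloud(d,c,W); x,y,z=P[...,0],P[...,1],P[...,2]; g=cv2.cvtColor(im,cv2.COLOR_BGR2GRAY)
q=P[(z>.125)&(z<.15)&(x>.49)&(x<.545)&(y<-.17)&(y>-.31)&(g<80)]
u=(q-B)@f; w=(q-B)@np.array([.0894,.996,0]); 
for lo in np.arange(-.05,.051,.02):
    k=(w>lo)&(w<lo+.02)&(u<.012)
    if k.sum()>5: print('along',round(lo,2),k.sum(),'fwd',u[k].min(),u[k].max(),'z',q[k,2].min(),q[k,2].max())
```

```text
t 33.1 p [ 0.469  -0.2268  0.1905] j [-46.3  -5.5 134.5  55.2  32.2 -84.8] F [-0.3  0.3  1. ] gap 0.0855 R [[0.766, 0.639, 0.076], [-0.07, -0.035, 0.997], [0.639, -0.769, 0.018]]
to grasp (tool mm): [ 9.5372 97.6954 -7.2517]
along -0.05 334 fwd -0.006055312427638438 0.010316946671453888 z 0.13459108529346028 0.14336001342936522
along -0.03 448 fwd -0.006440152180960194 0.004149913037246223 z 0.13305280313434134 0.14281130116997803
along -0.01 482 fwd -0.006162447703911359 0.00468919652701776 z 0.1328635889373112 0.14306088082959023
along 0.01 517 fwd -0.006605250057292908 0.004320370024510623 z 0.13257364801006694 0.1435825762647644
along 0.03 488 fwd -0.0062715359110144114 0.003610156753286985 z 0.13226727150643552 0.14318772843105315
along 0.05 172 fwd -0.005924923177221318 0.011330940218547407 z 0.13143510371247966 0.14258549102986107
```

View pics/w8.png

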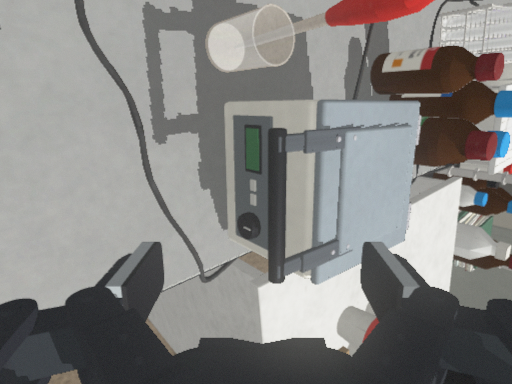

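The bar's centre is confirmed to about 1 mm: front face at -6.4 mm and top at z 0.143. The tilt reached 40°, which is enough. In the picture the bar runs from (278,130) to (277,280) between the fingers. Moving in on it.

>>> servo_tool(
  commands=[
    [[4.7, 3, -3.6, 0, 0, 0], [4.8, 5, -3.7, 0, 0, 0], [0, 12, 0, 0, 0, 0], [0, 16, 0, 0, 0, 0], [0, 18, 0, 0, 0, 0], [0, 18, 0, 0, 0, 0], [0, 15, 0, 0, 0, 0], [0, 8, 0, 0, 0, 0], [0, 2.5, 0, 0, 0, 0], [0, 0, 0, 0, 0, 0]],
  ],
)

```text
t: 34.4
position: [0.5402, -0.2389, 0.1235]
tcp_rot: [[0.764, 0.641, 0.073], [-0.066, -0.036, 0.997], [0.642, -0.767, 0.014]]
ft_force: [-0.5, 1.2, 0.1]
finger_gap: 0.085
```

Run:
```python
from h import *
s=st(); a=s['tcp_rot'][:,1]
B=np.array([.526,-.2375,.1365]); print('to grasp (tool mm):',totool(s,B+.019*a-s['position']))
```

```text
t 34.4 p [ 0.5402 -0.2389  0.1235] j [ -40.2   10.4  128.7   73.4   23.8 -100.6] F [-0.5  1.2  0.1] gap 0.085 R [[0.764, 0.641, 0.073], [-0.066, -0.036, 0.997], [0.642, -0.767, 0.014]]
to grasp (tool mm): [-2.6036 -0.0608  0.52  ]
```

>>> servo_tool(
  commands=[
    [[-1.3, 0, 0.5, 0, 0, 0], [-1.3, 0, 0, 0, 0, 0], [0, 0, 0, 0, 0, 0], [0, 0, 0, 0, 0, 0], [0, 0, 0, 0, 0, 0], [0, 0, 0, 0, 0, 0], [0, 0, 0, 0, 0, 0], [0, 0, 0, 0, 0, 0], [0, 0, 0, 0, 0, 0], [0, 0, 0, 0, 0, 0]],
  ],
  fingers=1,
  newtons=60,
)

```text
t: 35.65
position: [0.5384, -0.2384, 0.1226]
tcp_rot: [[0.763, 0.642, 0.074], [-0.066, -0.036, 0.997], [0.643, -0.766, 0.014]]
ft_force: [-3.5, -0.0, 5.3]
finger_gap: 0.0107
```

Run:
```python
from h import *
s=st(); B=s['position']-.019*s['tcp_rot'][:,1]; print('bar est',B)
# plan: rotate rigidly by steps about hinge; print per-row twist in tool frame
f=np.array([.996,-.0894,0]); H=B+.19*f; H[2]=.136
ax=np.array([-.0894,-.996,0]) # lid opening axis (-y warmer)
from scipy.spatial.transform import Rotation as Ro
R=s['tcp_rot']; p=s['position']
dth=np.radians(3); dR=Ro.from_rotvec(ax*dth); p2=H+dR.apply(p-H); print('3deg: shift',R.T@(p2-p)*1000,'rot',R.T@ax*dth)
dth=np.radians(6); dR=Ro.from_rotvec(ax*dth); p2=H+dR.apply(p-H); print('6deg: shift',R.T@(p2-p)*1000,'rot',R.T@ax*dth)
```

```text
t 35.65 p [ 0.5384 -0.2384  0.1226] j [ -40.3   10.3  129.    74.    23.8 -101.4] F [-3.5 -0.   5.3] gap 0.0107 R [[0.763, 0.642, 0.074], [-0.066, -0.036, 0.997], [0.643, -0.766, 0.014]]
bar est [ 0.5262 -0.2377  0.1371]
3deg: shift [-5.2431  7.7218 -0.1471] rot [-0.0002 -0.0011 -0.0523]
6deg: shift [-10.0748  15.7073  -0.3011] rot [-0.0003 -0.0022 -0.1047]
```

```bash
cat > arc.py <<'E'
from h import *
from scipy.spatial.transform import Rotation as Ro
f=np.array([.996,-.0894,0]); H=np.array([.5262,-.2377,.136])+.19*f
def go():
    s=st(); R=s['tcp_rot']; p=s['position']; B=p-.019*R[:,1]; v=B-H; u=-v@f
    print('lid angle est',np.degrees(np.arctan2(v[2],u)),'radius',np.hypot(u,v[2]),'tool tilt',np.degrees(np.arctan2(R[:,1]@f,-R[2,1])))
    ax=np.array([.0894,.996,0])
    for a in (1.5,2,2.5):
        dR=Ro.from_rotvec(ax*np.radians(a)); p2=H+dR.apply(p-H); print(a,'shift',R.T@(p2-p)*1000,'rot',R.T@ax*np.radians(a))
go()
E
python3 arc.py
```

```text
t 35.65 p [ 0.5384 -0.2384  0.1226] j [ -40.3   10.3  129.    74.    23.8 -101.4] F [-3.5 -0.   5.3] gap 0.0107 R [[0.763, 0.642, 0.074], [-0.066, -0.036, 0.997], [0.643, -0.766, 0.014]]
lid angle est 0.3372531566727752 radius 0.1900321685058415 tool tilt 39.98972109501569
1.5 shift [ 2.7718 -3.7559  0.0709] rot [0.0001 0.0006 0.0262]
2 shift [ 3.7175 -4.9916  0.0941] rot [0.0001 0.0007 0.0349]
2.5 shift [ 4.6739 -6.219   0.1172] rot [0.0001 0.0009 0.0436]
```

>>> servo_tool(
  commands=[
    [[1.4, -1.9, 0, 0, 0, 0.0131], [2.8, -3.8, 0.1, 0, 0.0006, 0.0262], [2.8, -3.8, 0.1, 0, 0.0006, 0.0262], [2.8, -3.8, 0.1, 0, 0.0006, 0.0262], [2.8, -3.8, 0.1, 0, 0.0006, 0.0262], [2.8, -3.8, 0.1, 0, 0.0006, 0.0262], [2.8, -3.8, 0.1, 0, 0.0006, 0.0262], [2.8, -3.8, 0.1, 0, 0.0006, 0.0262], [2.8, -3.8, 0.1, 0, 0.0006, 0.0262], [1.4, -1.9, 0, 0, 0, 0.0131]],
  ],
)

```text
t: 36.9
position: [0.5399, -0.2385, 0.1639]
tcp_rot: [[0.893, 0.444, 0.078], [-0.077, -0.02, 0.997], [0.444, -0.896, 0.016]]
ft_force: [1.8, -2.3, -3.3]
finger_gap: 0.011
```

```bash
python3 arc.py
```

```text
t 36.9 p [ 0.5399 -0.2385  0.1639] j [-35.6   7.1 119.6  26.1  33.4 -50.4] F [ 1.8 -2.3 -3.3] gap 0.011 R [[0.893, 0.444, 0.078], [-0.077, -0.02, 0.997], [0.444, -0.896, 0.016]]
lid angle est 13.677141333542213 radius 0.19009985824522893 tool tilt 26.369506892511833
1.5 shift [ 2.7546 -3.7733  0.0659] rot [0.0001 0.0005 0.0262]
2 shift [ 3.6946 -5.0148  0.0875] rot [0.0001 0.0007 0.0349]
2.5 shift [ 4.6455 -6.2482  0.1089] rot [0.0001 0.0009 0.0436]
```

The grip is tracking the hinge arc: radius 0.190 and about -3 N of load. Continuing.

>>> servo_tool(
  commands=[
    [[2.8, -3.8, 0.1, 0, 0.0005, 0.0262], [3.7, -5, 0.1, 0, 0.0007, 0.0349], [3.7, -5, 0.1, 0, 0.0007, 0.0349], [3.7, -5, 0.1, 0, 0.0007, 0.0349], [3.7, -5, 0.1, 0, 0.0007, 0.0349], [3.7, -5, 0.1, 0, 0.0007, 0.0349], [3.7, -5, 0.1, 0, 0.0007, 0.0349], [3.7, -5, 0.1, 0, 0.0007, 0.0349], [3.7, -5, 0.1, 0, 0.0007, 0.0349], [2.8, -3.8, 0.1, 0, 0.0005, 0.0262]],
  ],
)

```text
t: 38.15
position: [0.5582, -0.2402, 0.2196]
tcp_rot: [[0.988, 0.128, 0.084], [-0.085, 0.008, 0.996], [0.127, -0.992, 0.018]]
ft_force: [-0.7, -1.7, -2.2]
finger_gap: 0.0112
```

```bash
python3 arc.py
```

```text
t 38.15 p [ 0.5582 -0.2402  0.2196] j [-29.5  12.6 101.7   4.6  59.6 -26.7] F [-0.7 -1.7 -2.2] gap 0.0112 R [[0.988, 0.128, 0.084], [-0.085, 0.008, 0.996], [0.127, -0.992, 0.018]]
lid angle est 32.58212183287067 radius 0.19025917196373712 tool tilt 7.272846592072672
1.5 shift [ 2.7447 -3.7873  0.0631] rot [0.0001 0.0005 0.0262]
2 shift [ 3.6815 -5.0337  0.0838] rot [0.0001 0.0007 0.0349]
2.5 shift [ 4.6292 -6.2718  0.1043] rot [0.0001 0.0008 0.0436]
```

>>> servo_tool(
  commands=[
    [[2.7, -3.8, 0.1, 0, 0.0005, 0.0262], [3.7, -5, 0.1, 0, 0.0007, 0.0349], [3.7, -5, 0.1, 0, 0.0007, 0.0349], [3.7, -5, 0.1, 0, 0.0007, 0.0349], [3.7, -5, 0.1, 0, 0.0007, 0.0349], [3.7, -5, 0.1, 0, 0.0007, 0.0349], [3.7, -5, 0.1, 0, 0.0007, 0.0349], [3.7, -5, 0.1, 0, 0.0007, 0.0349], [3.7, -5, 0.1, 0, 0.0007, 0.0349], [2.8, -3.8, 0.1, 0, 0.0005, 0.0262]],
  ],
)

```text
t: 39.4
position: [0.5943, -0.2433, 0.2671]
tcp_rot: [[0.975, -0.201, 0.09], [-0.085, 0.036, 0.996], [-0.203, -0.979, 0.018]]
ft_force: [-1.8, -3.2, -0.5]
finger_gap: 0.0105
```

```bash
python3 arc.py
```

```text
t 39.4 p [ 0.5943 -0.2433  0.2671] j [-24.7  25.2  79.9  -2.9  86.3 -19.1] F [-1.8 -3.2 -0.5] gap 0.0105 R [[0.975, -0.201, 0.09], [-0.085, 0.036, 0.996], [-0.203, -0.979, 0.018]]
lid angle est 51.792808708166966 radius 0.19049101072716498 tool tilt -11.716306485116219
1.5 shift [ 2.7632 -3.7795  0.0599] rot [0.0001 0.0005 0.0262]
2 shift [ 3.7061 -5.0231  0.0795] rot [0.0001 0.0006 0.0349]
2.5 shift [ 4.6599 -6.2584  0.099 ] rot [0.0001 0.0008 0.0436]
```

>>> servo_tool(
  commands=[
    [[2.8, -3.8, 0.1, 0, 0.0005, 0.0262], [2.8, -3.8, 0.1, 0, 0.0005, 0.0262], [2.8, -3.8, 0.1, 0, 0.0005, 0.0262], [2.8, -3.8, 0.1, 0, 0.0005, 0.0262], [1.8, -2.5, 0, 0, 0.0003, 0.0175], [0.9, -1.3, 0, 0, 0.0002, 0.0087], [0, 0, 0, 0, 0, 0], [0, 0, 0, 0, 0, 0], [0, 0, 0, 0, 0, 0], [0, 0, 0, 0, 0, 0]],
  ],
)

```text
t: 40.65
position: [0.6128, -0.2449, 0.2822]
tcp_rot: [[0.941, -0.324, 0.093], [-0.082, 0.047, 0.996], [-0.327, -0.945, 0.017]]
ft_force: [-2.0, -4.9, -0.1]
finger_gap: 0.0112
```

Run:
```python
import arc
from arc import *
fw=f; lf=np.array([.0894,.996,0])
for n in ('top','scene'):
    im,d,c,W=grab(n); cv2.imwrite(f'pics/{n}9.png',im); P=cloud(d,c,W); v=P-H; u=-v@fw; w=v@lf; zz=v[...,2]
    k=(abs(w)<.07)&(u>.01)&(u<.14)&(zz>.01)&(zz<.30)&np.isfinite(u)
    q=np.c_[u[k],zz[k]]; l=cv2.fitLine(q.astype(np.float32),cv2.DIST_HUBER,0,.001,.01).ravel(); print(n,k.sum(),'lid slope deg',np.degrees(np.arctan2(l[1],l[0])),'angle pct',np.percentile(np.degrees(np.arctan2(q[:,1],q[:,0])),[10,50,90]))
    x,y,z=P[...,0],P[...,1],P[...,2]; m=((z>.08)&(z<.0895)&(x>.4)&(x<.56)&(y>.16)&(y<.34)).astype(np.uint8)
    kk,lb,sa,_=cv2.connectedComponentsWithStats(m)
    for i in range(1,kk):
        if sa[i,4]>30: print('vial top',P[lb==i].mean(0))
a=cv2.imread('pics/scene9.png'); b=cv2.imread('pics/top9.png'); cv2.imwrite('pics/end.png',cv2.resize(np.hstack([a,b]),(800,300),interpolation=cv2.INTER_AREA))
```

```text
t 40.65 p [ 0.6128 -0.2449  0.2822] j [-23.2  31.6  70.2  -4.9  96.7 -17.8] F [-2.  -4.9 -0.1] gap 0.0112 R [[0.941, -0.324, 0.093], [-0.082, 0.047, 0.996], [-0.327, -0.945, 0.017]]
lid angle est 59.43434407846747 radius 0.19061100526580085 tool tilt -19.110739147268585
1.5 shift [ 2.7815 -3.7678  0.0592] rot [0.0001 0.0005 0.0262]
2 shift [ 3.7304 -5.0074  0.0787] rot [0.0001 0.0006 0.0349]
2.5 shift [ 4.6902 -6.2386  0.0979] rot [0.0001 0.0008 0.0436]
top 1021 lid slope deg 56.76491 angle pct [58.749  62.603  68.9948]
vial top [0.5061 0.2625 0.085 ]
vial top [0.478  0.21   0.0851]
vial top [0.4473 0.2597 0.0848]
scene 944 lid slope deg 83.93958 angle pct [51.9925 58.7    79.2833]
vial top [0.4751 0.2143 0.0855]
vial top [0.503  0.2673 0.0855]
vial top [0.4443 0.2644 0.0855]
```

View pics/end.png

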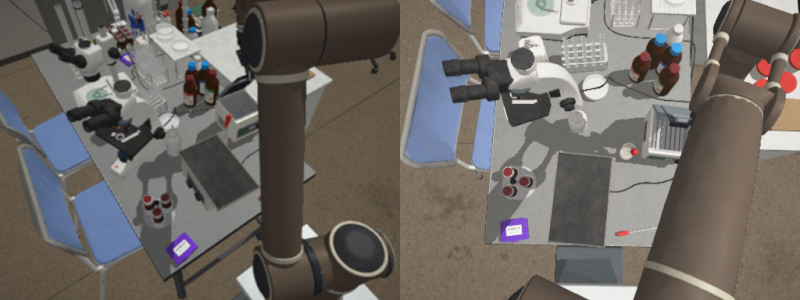

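The end picture shows all three vials upright in the carrier, the lid open with the gripper on its bar, and the wash bottle, dropper and dish in place. I'll settle once more, then hand in.

>>> servo_tool(
  commands=[
    [[0, 0, 0, 0, 0, 0], [0, 0, 0, 0, 0, 0], [0, 0, 0, 0, 0, 0], [0, 0, 0, 0, 0, 0], [0, 0, 0, 0, 0, 0], [0, 0, 0, 0, 0, 0], [0, 0, 0, 0, 0, 0], [0, 0, 0, 0, 0, 0], [0, 0, 0, 0, 0, 0], [0, 0, 0, 0, 0, 0]],
  ],
)

```text
t: 42.0
position: [0.6128, -0.2449, 0.2822]
tcp_rot: [[0.941, -0.324, 0.093], [-0.082, 0.047, 0.996], [-0.327, -0.945, 0.017]]
ft_force: [-2.9, -4.4, 1.0]
finger_gap: 0.0107
```

Run:
```python
from arc import *
s=monitor.get_state(); print(np.abs(s['joint_vel']).max())
im,d,c,W=grab('wrist'); P=cloud(d,c,W); v=P-H; u=-v@f; w=v@np.array([.0894,.996,0]); zz=v[...,2]
k=(w>-.07)&(w<.07)&(u>.03)&(u<.13)&(zz>.03)&(zz<.25); print('wrist lid angle',k.sum(),np.percentile(np.degrees(np.arctan2(zz[k],u[k])),[10,50,90]))
print(hand_in())
```

```text
t 42.0 p [ 0.6128 -0.2449  0.2822] j [-23.2  31.6  70.2  -4.9  96.7 -17.8] F [-2.9 -4.4  1. ] gap 0.0107 R [[0.941, -0.324, 0.093], [-0.082, 0.047, 0.996], [-0.327, -0.945, 0.017]]
lid angle est 59.43392211233212 radius 0.19060560746406435 tool tilt -19.10597309243617
1.5 shift [ 2.7817 -3.7674  0.0593] rot [0.0001 0.0005 0.0262]
2 shift [ 3.7307 -5.0069  0.0787] rot [0.0001 0.0006 0.0349]
2.5 shift [ 4.6905 -6.238   0.098 ] rot [0.0001 0.0008 0.0436]
0.1532078252652958
wrist lid angle 67699 [60.3967 63.621  76.1658]
the job is handed in; nothing more can be done
None
```

I stood both table vials in the two empty cups, vial_b in cup_1 and vial_a in cup_2. I then gripped the lid bar, raised the lid along its hinge arc to about 60° and handed in at about 42 s, still holding it.

- **Vials and carrier:** After the second placing, the wrist camera put all three vial tops at z = 0.0856. Each vial was within about 1 mm of its cup centre, and the carrier had moved by no more than about 1 mm. After the lift, the top and scene cameras still showed all three vials upright at seated height.
- **Lid angle:** The arm's pose puts the lid at 59.4°, unchanged between the last two readings, with the bar still in the grip (opening 11 mm).
- **Rougher camera angles:** The camera estimates spread more widely. Median point angles were 62.6° (top), 58.7° (scene) and 63.6° (wrist). A line fit gave 56.8° from the top view and 83.9° from the scene view. The lid is partly hidden by the arm, and the points include its thickness and brackets, so I trusted the arm's pose.
- **Bystanders:** I checked the wash bottle, dropper and dish only by eye in the last picture; they look unmoved.

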